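# Unbolt and open the double-door bead cabinet

## Task

Open up the small double-door bead cabinet: first swing the leaf with the bar pull wide open, then lift the other leaf's bolt all the way up while that leaf is still shut, and only then swing that leaf wide open too. Leave both leaves standing about square to the cabinet's front with the bolt up, and let go; do not disturb the other things on the bench or on the cabinet.

Things in the scene. Friction and masses are not known exactly. Their poses are not given: they have to be found in the camera images.
- cabinet: Small wooden double-door bead cabinet screwed to the bench: 140 mm deep, 210 mm wide, 190 mm high. Origin at the centre of its underside on the bench. Its front looks to its own -x; own y runs along the front, z up. The two upright leaves, each 104 mm wide, 12 mm thick, from 22 to 188 mm above the bench, hang before the carcass: their outer face lies 82 mm in front of the origin (x = -0.082). A wooden sill 18 mm high runs along the foot of the front, out to x = -0.136.
- active_leaf (a joint): Angle of the active leaf (rad): the leaf at the cabinet's own -y half, with a steel bar pull. 0 = shut, grows as it swings out (anticlockwise seen from above), stop at 1.75. No latch; friction about 0.06 N m, stays where left. A 5 mm thick cover strip on its free edge overlaps the passive leaf by 10 mm, so the passive leaf cannot open ahead of it. May start a little ajar.
- active_hinge (a point): Point on the active leaf's upright hinge axis, at cabinet-top height (190 mm); fixed to the cabinet at x = -0.082, y = -0.105.
- pull_top (a point): Top of the active leaf's pull: an upright round steel bar, 10 mm thick, 74 mm tall over all, standing 30 mm (centre) off the leaf's outer face, its ends bent back to the leaf. This point is on the bar's centre line, at its upper end (181 mm above the bench), 65 mm along the leaf from the hinge; it moves with the leaf.
- passive_leaf (a joint): Angle of the passive leaf (rad): the leaf at the cabinet's own +y half, which carries the bolt and has no pull of its own. 0 = shut, grows as it swings out (clockwise seen from above), stop at 1.75. Friction about 0.06 N m, stays where left. It can be drawn open by the bolt's head or by its free edge. While the bolt is down it cannot swing.
- passive_hinge (a point): Point on the passive leaf's upright hinge axis, at cabinet-top height (190 mm); fixed to the cabinet at x = -0.082, y = +0.105.
- bolt (a joint): Lift of the passive leaf's bolt along the leaf (m): 0 = fully down in its keeper on the sill, 0.030 = fully up (stop). May start up to 0.004 up. Below about 0.016 it holds the leaf. Sliding friction 4 N, so it stays where it is left.
- bolt_head (a point): Centre of the top of the bolt's head. The bolt is an upright 10 mm steel rod before the passive leaf's outer face, centre 30 mm off it and 80 mm along the leaf from the hinge, topped by a round steel head 18 mm across and 32 mm tall; its top is 187 mm above the bench when down, 217 mm when up. The upper guide bracket, 20 mm wide, ends 132 mm above the bench. It moves with bolt and leaf.
- tin: Bystander: closed aluminium tin, 60 mm across, 40 mm high, standing on the cabinet's top towards the back; origin at its underside's centre.
- bead_jar: Bystander: jar of beads with a steel cap, 66 mm across, 100 mm high, on the bench beside the cabinet on the active leaf's side; origin at its underside's centre.
- bead_bowl: Bystander: small white bowl, 100 mm across, 35 mm high, on the bench about 0.28 m in front of the cabinet's middle, outside the leaves' swing; origin at its underside's centre.
- mug: Bystander: white mug, 80 mm across, 90 mm high, out on the bench; origin at its underside's centre.
- spool: Bystander: copper-coloured wire spool, 52 mm across, 50 mm high, out on the bench; origin at its underside's centre.
- bangle: Bystander: brass bangle lying flat, 70 mm across, 12 mm high, out on the bench; origin at its underside's centre.
- screwdriver: Bystander: screwdriver lying on the bench.

How it is judged:
By the outcome, as a careful person would: the job done as asked, in the order asked, and still so for the second after the job is handed in, with the robot touching nothing.
It also fails if it takes over 48 s, if anything falls off the work surface, if the arm or the gripper's body presses on something with over 40 N, if the wrist force passes 120 N, or if a joint passes its speed limit or range.

## Robot

A 6-joint arm with a two-finger parallel gripper is mounted at the origin on the work surface. World frame = base frame: x ahead of the robot, y to its left, z up, the work surface at z = 0. Lengths are in m, angles in degrees, forces in N, time in s.
With the tool pointing down it reaches from about 0.375 to 0.75 m from the base axis. Payload 9 kg.
Tool frame: the origin (TCP) lies where the fingers leave the gripper's body, on its centre line; the fingertips stand 73 mm ahead of it and the grasp point (between the pads) lies 54 mm ahead of it (robot.tip_reach is the distance from the TCP to the fingertips, in m); z points along the fingers, y is the line along which they close (so a half turn about z gives the same grasp; the last joint's range is limited). The gripper opens to 85 mm and grips with 20 to 120 N. Pads are 22 mm wide; open, the fingers measure 114 mm over their backs; the gripper's body (76 mm by 85 mm) begins 54 mm behind the grasp point. The pads swing forward as they close: fully open they stand 13 mm farther back than shut.
Start: joints at [51.24, 5.964, 5.575, 89.605, 0, 77.527], TCP at [0.266, 0.538, 0.304] pointing down, gripper open.
Joint ranges: [-171.21, 171.21], [-48.23, 106.86], [-62.78, 66.21], [-105.2, 120.99], [-86.42, 89.51], [-180, 180]. Speed limits (degrees/s): [127.2, 127.2, 147.25, 180, 180, 180].

## Interface

Orientations are given as [roll, pitch, yaw] about the fixed x, y, z axes, in that order (R = Rz(yaw) Ry(pitch) Rx(roll)).
In Python, from plant import robot gives the robot as it stands. Calls block until the motion is done:
- robot.move_pose(position, orientation): joint-space move of the TCP to a pose.
- robot.line_to(position, vel=0.15, rotation=None, guard=None): straight line of the TCP; rotation=None keeps the orientation; vel is the mean speed in m/s. With guard (N) it stops when the force on the tool has changed by that much, and returns True; else False.
- robot.goto_joints(angles): joint-space move.
- robot.set_gripper(opening): finger opening in m; the grip force is fixed at half the most; returns when the fingers have stopped.
- robot.pause(seconds).
- robot.ik(position, orientation): joint angles nearest the present ones, or None.
- robot.observe(): the state.
- robot.grab_frame(name): name is "side" or "top" or "wrist"; returns the picture (384x512x3 uint8, blue, green, red); there is no depth.
- robot.get_calibration(name): a dict with "vertical_fov" (degrees; the focal length in pixels is half the picture's height over the tangent of half this angle, whatever the lens; pixels are square), "cx", "cy" (the principal point, pixels), "rvec" (rotation vector, rad) and "tvec" (3), from world to camera coordinates, as OpenCV has them. Camera axes: x right, y down, z forward; pixel columns grow to the right and rows downward; lengths in m; the calibration is good to about 2 mm. A picture is of the moment at which its call begins: read the wrist's pose just before it. get_calibration takes no time and is no camera call; for the wrist camera it gives the pose at the moment of the call.
A pose or a line that the arm cannot do raises robot.IKError and nothing moves.
- robot.job_done(): hands the job in; it is judged then, once.
The state is a dict: "time": time; "q": joint angles; "qvel": joint speeds; "joint_torque": joint torques, N m; "tool_pos": TCP position; "tcp_rot": TCP orientation; "ft_force": force on the tool from outside, world axes, zero at the start; "torque": the same for the moment, N m; "gripper_width": finger opening in m; "gripper_force": force on a finger pad.
Only numpy, scipy, OpenCV 4.12 (cv2) and the standard library are available. Lean on these libraries where they do the work, as an engineer would, in place of code of your own. Each camera call takes 0.05 s, during which the arm holds its last target. There are 200 camera calls.

## Working session

There is one attempt and no reset: what is moved stays moved. The work goes in short steps, each a Python script; the robot and the scene stay as the last script left them, time stands still between calls to the robot, and variables do not carry over. Pictures are saved under pics/ and viewed, at most 10 in all, crops included, and the job is handed in when it is done.

```bash
ls; mkdir -p pics
python3 - <<'E'
from plant import robot
import cv2
for n in("side","top"):
    c=robot.get_calibration(n); print(n,c)
    cv2.imwrite(f"pics/{n}0.png",robot.grab_frame(n))
print(robot.observe())
E
```

```text
pics
side {'vertical_fov': 54.65907299206895, 'cx': 255.6605858888533, 'cy': 191.41380091290637, 'rvec': array([ 2.14803941,  0.40541366, -0.21651195]), 'tvec': array([-0.52233779, -0.00241367,  1.16988105])}
top {'vertical_fov': 54.986406414651725, 'cx': 256.2369206996025, 'cy': 193.36427733391696, 'rvec': array([ 2.1421712 , -2.17232305,  0.08816106]), 'tvec': array([0.06542529, 0.56882008, 1.14589445])}
{'time': 0.1, 'q': array([5.12379766e+01, 5.99625953e+00, 5.53209380e+00, 8.96050894e+01,
       7.84735522e-05, 7.75268520e+01]), 'qvel': array([-0.0577851 , -0.1104172 ,  0.01688433,  0.08449235,  0.01368741,
        0.02871014]), 'joint_torque': array([ 7.47073529e-03, -5.58202994e+01,  5.04722893e+01,  1.28786615e-02,
       -2.17274769e-04,  4.61144595e-06]), 'tool_pos': array([0.26559163, 0.53777855, 0.30319474]), 'tcp_rot': array([-1.79932396e+02, -1.50344826e-02,  1.53711116e+02]), 'ft_force': array([ 0.40136808, -0.71655939,  0.12170091]), 'torque': array([ 0.05056981,  0.03846067, -0.03660966]), 'gripper_force': 0.0, 'gripper_width': 0.0854085018507435}
```

View pics/side0.png

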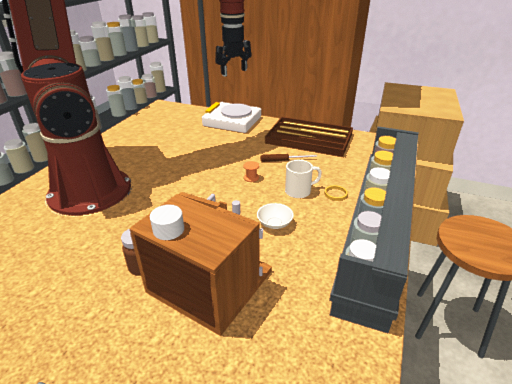

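View pics/top0.png

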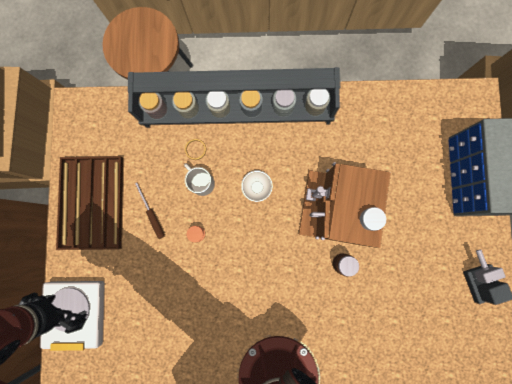

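The top view shows the cabinet at about (345,205), its front facing left in the picture (world +y), with the active leaf nearer the robot. I'll zoom in on both views.

```bash
python3 - <<'E'
import cv2,numpy as np
a=cv2.imread("pics/top0.png")[145:285,290:400]; b=cv2.imread("pics/side0.png")[180:330,115:285]
a=cv2.resize(a,None,fx=3.6,fy=3.6,interpolation=cv2.INTER_CUBIC);b=cv2.resize(b,None,fx=2.35,fy=3.36*.7,interpolation=cv2.INTER_CUBIC)
H=max(a.shape[0],b.shape[0]); im=np.zeros((H,a.shape[1]+b.shape[1],3),np.uint8); im[:a.shape[0],:a.shape[1]]=a; im[:b.shape[0],a.shape[1]:]=b
print(im.shape,a.shape); cv2.imwrite("pics/z0.png",im)
E
cat > h.py <<'E'
from plant import robot
import numpy as np, cv2
def cam(c):
    f=192/np.tan(np.radians(c["vertical_fov"]/2)); K=np.array([[f,0,c["cx"]],[0,f,c["cy"]],[0,0,1]])
    return K,cv2.Rodrigues(np.array(c["rvec"]))[0],np.array(c["tvec"])
def ray(c,uv):
    K,R,t=cam(c); return -R.T@t, R.T@np.linalg.solve(K,[uv[0],uv[1],1])
def at_z(c,uv,z):
    o,d=ray(c,uv); return o+d*(z-o[2])/d[2]
def proj(c,P):
    K,R,t=cam(c); return cv2.projectPoints(np.atleast_2d(np.array(P,float)),R,t,K,None)[0][:,0]
def tri(pairs):
    A=np.zeros((3,3));b=np.zeros(3)
    for c,uv in pairs:
        o,d=ray(c,uv); d/=np.linalg.norm(d); M=np.eye(3)-np.outer(d,d); A+=M;b+=M@o
    return np.linalg.solve(A,b)
E
```

```text
(504, 796, 3) (504, 396, 3)
```

View pics/z0.png

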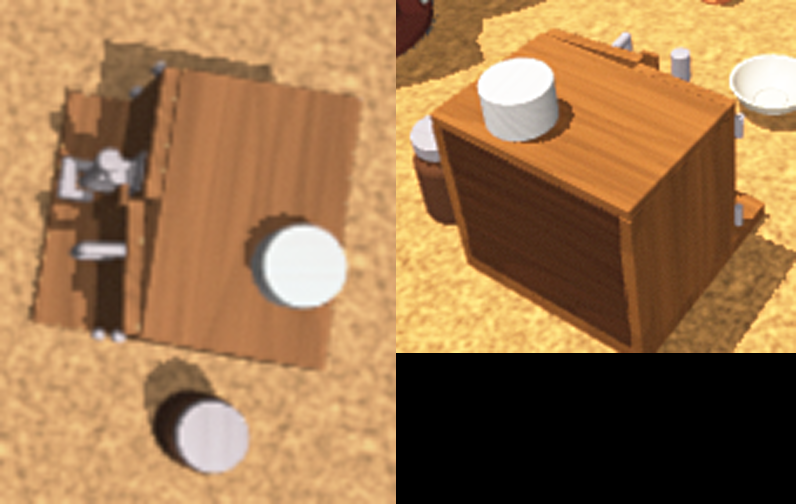

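```bash
cat > m.py <<'E'
from h import *
from scipy.optimize import least_squares
T=robot.get_calibration("top");S=robot.get_calibration("side")
ut=lambda p:(290+p[0]/3.6-.36,145+p[1]/3.6-.36); us=lambda p:(115+(p[0]-396)/2.35-.29,180+p[1]/2.352-.29)
o=[(T,ut((358,95)),(.07,.105)),(T,ut((327,368)),(.07,-.105)),(S,us((433,117)),(.07,-.105)),(S,us((628,215)),(.07,.105)),(S,us((735,103)),(-.07,.105)),(T,ut((143,338)),(-.07,-.105)),(T,ut((178,68)),(-.07,.105))]
W=lambda p,q:np.array([p[0]+np.cos(p[2])*q[0]-np.sin(p[2])*q[1],p[1]+np.sin(p[2])*q[0]+np.cos(p[2])*q[1],q[2]])
if __name__=="__main__":
    print("corner tri",tri([o[0][:2],o[3][:2]]),tri([o[1][:2],o[2][:2]]))
    f=lambda p:np.concatenate([proj(c,W(p,(*q,.19)))[0]-u for c,u,q in o])
    r=least_squares(f,[.45,-.2,-1.6],loss="soft_l1"); p=r.x; print(p,np.degrees(p[2])); print(f(p).reshape(-1,2).round(1))
    print("bolt tri",tri([(T,ut((117,162))),(S,us((681,52)))]), "model",W(p,(-.112,.025,.187)))
    print("pull top", at_z(T,ut((82,250)),.181),"model shut",W(p,(-.112,-.04,.181)))
    print("jar",tri([(T,ut((213,437))),(S,us((432,138)))]),"tin",tri([(T,ut((305,266))),(S,us((517,78)))]),"bowl",at_z(T,(257,186),.03),"mug",at_z(T,(199,180),.09))
E
python3 m.py
```

```text
corner tri [ 0.60862982 -0.31381238  0.18606578] [ 0.40490854 -0.277759    0.1878239 ]
[ 0.51895658 -0.22729946 -1.740497  ] -99.72313252024223
[[ 0.8 -0.6]
 [-0.  -0.2]
 [-2.3 -0.8]
 [ 1.6 -1.3]
 [-1.9  1.3]
 [-0.7 -0.1]
 [ 0.  -0.7]]
bolt tri [ 0.56291372 -0.12536542  0.19225177] model [ 0.56251284 -0.12113048  0.187     ]
pull top [ 0.49424866 -0.09969342  0.181     ] model shut [ 0.49844654 -0.1101528   0.181     ]
jar [ 0.34145679 -0.21565332  0.09175778] tin [ 0.47912173 -0.25270283  0.23177698] bowl [0.5933368  0.05473518 0.03      ] mug [0.60703974 0.2301356  0.09      ]
```

```bash
cat >> h.py <<'E'
C=np.array([0.51896,-0.2273,-1.7405])
def W(q,p=None):
    p=C if p is None else p
    c,s=np.cos(p[2]),np.sin(p[2]); return np.array([p[0]+c*q[0]-s*q[1],p[1]+s*q[0]+c*q[1],q[2]])
def pull(th,z,p=None): # bar centre, active leaf angle th
    return W((-.082-.065*np.sin(th)-.03*np.cos(th),-.105+.065*np.cos(th)-.03*np.sin(th),z),p)
def bolt(th,z,p=None):
    return W((-.082-.08*np.sin(th)-.03*np.cos(th),.105-.08*np.cos(th)+.03*np.sin(th),z),p)
yaw0=np.degrees(C[2])+180
wrap=lambda a:(a+180)%360-180
E
python3 - <<'E'
from h import *
for off in(0,180):
    for n,f,sg,z in(("pull",pull,1,.22),("bolt",bolt,-1,.25)):
        for t in(0,45,93,100):
            q=robot.ik(f(np.radians(t),z),[180,0,wrap(yaw0+off+sg*t)]); print(off,n,t,f(np.radians(t),z).round(3),None if q is None else np.round(q))
v=W((-.112,-.005,.42)); print(v)
print(robot.ik(v,[180,0,yaw0]),robot.observe()["time"])
c=robot.get_calibration("wrist"); K,R,t=cam(c); print("cam",-R.T@t,R[2],c["vertical_fov"])
E
```

```text
0 pull 0 [ 0.498 -0.11   0.22 ] [-27. -10. -19.  81.   0.  73.]
0 pull 45 [ 0.465 -0.067  0.22 ] [-24. -17. -25.  82.   0.  31.]
0 pull 93 [ 0.407 -0.061  0.22 ] [-27. -29. -34.  85.   0. -20.]
0 pull 100 [ 0.399 -0.064  0.22 ] [-28. -30. -35.  85.   0. -28.]
0 bolt 0 [ 0.563 -0.121  0.25 ] [-25.   1.  -5.  84.   0.  75.]
0 bolt 45 [ 0.615 -0.082  0.25 ] [-20.   9.   3.  84.   0. 125.]
0 bolt 93 [ 0.683 -0.093  0.25 ] [-19.  22.  18.  86.   0. 174.]
0 bolt 100 [ 0.692 -0.099  0.25 ] [ -19.   23.   20.   87.    0. -179.]
180 pull 0 [ 0.498 -0.11   0.22 ] [ -27.  -10.  -19.   81.    0. -107.]
180 pull 45 [ 0.465 -0.067  0.22 ] [ -24.  -17.  -25.   82.    0. -149.]
180 pull 93 [ 0.407 -0.061  0.22 ] [-27. -29. -34.  85.   0. 160.]
180 pull 100 [ 0.399 -0.064  0.22 ] [-28. -30. -35.  85.   0. 152.]
180 bolt 0 [ 0.563 -0.121  0.25 ] [ -25.    1.   -5.   84.    0. -105.]
180 bolt 45 [ 0.615 -0.082  0.25 ] [-20.   9.   3.  84.   0. -55.]
180 bolt 93 [ 0.683 -0.093  0.25 ] [-19.  22.  18.  86.   0.  -6.]
180 bolt 100 [ 0.692 -0.099  0.25 ] [-19.  23.  20.  87.   0.   1.]
[ 0.53294754 -0.11606444  0.42      ]
[-2.60312736e+01 -1.58338007e-02  1.16635018e+01  1.01679336e+02
  0.00000000e+00  7.36920307e+01] 0.1
cam [0.18932602 0.57543991 0.37365979] [ 0.29212456 -0.14565913 -0.94522307] 65.75422944371107
```

Run:
```python
from h import *
import pickle
D=[];ims=[]
for i,q in enumerate([(-.14,.03,.37),(-.14,-.05,.37)]):
    (robot.move_pose if i==0 else robot.line_to)(W(q),*([[180,0,yaw0]] if i==0 else []))
    robot.pause(.2); c=robot.get_calibration("wrist"); im=robot.grab_frame("wrist"); D.append(c); ims.append(im); cv2.imwrite(f"pics/w{i}.png",im)
pickle.dump(D,open("w.pkl","wb")); print(robot.observe()["time"],robot.observe()["tool_pos"])
for c in D: print(proj(c,[pull(.0,.181),pull(.2,.181),bolt(0,.187),W((-.082,-.105,.19)),W((-.082,.105,.19))]).round())
cv2.imwrite("pics/w01.png",cv2.resize(np.hstack(ims),(800,300)))
```

```text
3.7833 [ 0.49375594 -0.08099354  0.36968924]
[[179. 215.]
 [171. 203.]
 [248. 217.]
 [112. 247.]
 [332. 247.]]
[[263. 214.]
 [256. 202.]
 [333. 217.]
 [195. 247.]
 [415. 247.]]
```

View pics/w0.png

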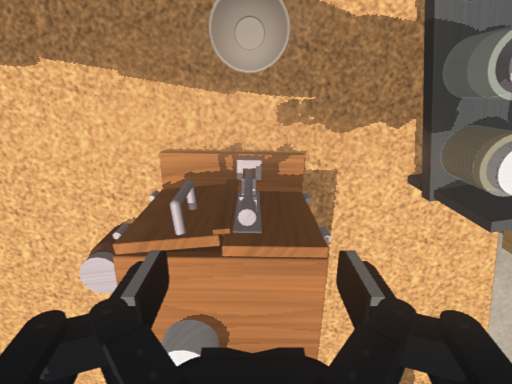

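View pics/w1.png

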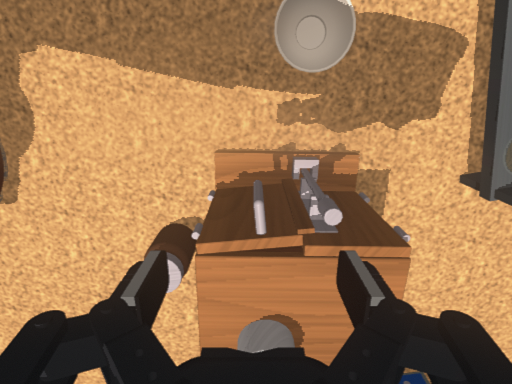

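Run:
```python
import cv2,numpy as np
a=cv2.imread("pics/w0.png")[170:260,105:235];b=cv2.imread("pics/w1.png")[170:260,190:320]
cv2.imwrite("pics/zw.png",np.vstack([cv2.resize(i,None,fx=3.3,fy=3.3,interpolation=cv2.INTER_CUBIC) for i in(a,b)]))
import pickle
from h import *
D=pickle.load(open("w.pkl","rb"))
for t in(0,.1,.15,.2):
    P=[pull(t,.181),pull(t,.107),W((-.082-.065*np.sin(t),-.105+.065*np.cos(t),.181)),W((-.082-.104*np.sin(t),-.105+.104*np.cos(t),.188))]
    print(t,[((proj(c,P)-o)*3.3).round().tolist() for c,o in zip(D,([105,170],[190,170]))])
```

```text
0 [[[246.0, 147.0], [293.0, 65.0], [254.0, 240.0], [382.0, 252.0]], [[242.0, 146.0], [235.0, 64.0], [240.0, 239.0], [376.0, 251.0]]]
0.1 [[[232.0, 127.0], [283.0, 48.0], [251.0, 220.0], [379.0, 220.0]], [[230.0, 126.0], [225.0, 47.0], [240.0, 219.0], [376.0, 219.0]]]
0.15 [[[225.0, 117.0], [277.0, 40.0], [249.0, 211.0], [376.0, 204.0]], [[224.0, 116.0], [220.0, 39.0], [238.0, 210.0], [375.0, 202.0]]]
0.2 [[[216.0, 107.0], [271.0, 32.0], [246.0, 201.0], [372.0, 187.0]], [[217.0, 106.0], [214.0, 31.0], [237.0, 200.0], [372.0, 186.0]]]
```

View pics/zw.png

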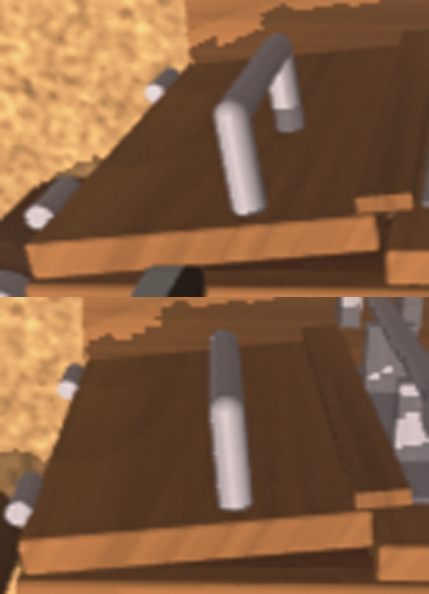

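The elbow of the pull is at about (228,110) and (229,106) in the two crops, which puts the active leaf ajar by about 0.15 rad. The bolt head in the full frames, (247,216) and (333,216), matches the model within 1 px. Next I open the active leaf.

Run:
```python
from h import *
def st(s):
    o=robot.observe(); print(s,round(o["time"],2),o["tool_pos"].round(4),"F",o["ft_force"].round(1),"T",o["torque"].round(2),"w",round(o["gripper_width"],4),round(o["gripper_force"],1))
t0=.15; Y=lambda t:[180,0,wrap(yaw0+np.degrees(t))]
robot.set_gripper(.045)
robot.move_pose(pull(t0,.30),Y(t0)); 
print(robot.line_to(pull(t0,.214),vel=.1,guard=12)); st("down")
robot.set_gripper(0); st("grip")
if robot.observe()["gripper_width"]>.006:
    for t in np.linspace(t0,np.radians(91),7)[1:]:
        robot.line_to(pull(t,.214),vel=.07,rotation=Y(t)); st(round(t,2))
```

```text
False
down 5.66 [ 0.4952 -0.1002  0.2148] F [ 0.5  0.9 -0.4] T [-0.   -0.03  0.06] w 0.0454 0.0
grip 6.08 [ 0.4958 -0.0999  0.2146] F [5.1 2.7 0.8] T [ 0.42 -1.06 -0.1 ] w 0.0087 58.4
0.39 6.47 [ 0.4872 -0.0844  0.2147] F [6.3 5.  0.3] T [ 1.17 -1.31 -0.01] w 0.0086 58.4
0.63 6.86 [ 0.4753 -0.0716  0.2147] F [ 7.9 10.3 -0. ] T [ 1.88 -1.5   0.05] w 0.0089 58.5
0.87 7.25 [ 0.4606 -0.062   0.2147] F [ 7.2 14.   2.1] T [ 2.52 -1.38  0.1 ] w 0.0083 58.7
1.11 7.64 [ 0.444  -0.0563  0.2147] F [ 5.4 16.6  3.6] T [ 3.07 -0.94  0.12] w 0.0084 58.9
1.35 8.03 [ 0.4265 -0.0548  0.2146] F [ 1.7 19.2  5.4] T [ 3.36 -0.29  0.22] w 0.0085 59.2
1.59 8.43 [ 0.4091 -0.0575  0.2146] F [-1.6 19.3  9.6] T [3.39 0.35 0.33] w 0.0089 59.4
```

Run:
```python
from h import *
def st(s):
    o=robot.observe(); print(s,round(o["time"],2),o["tool_pos"].round(4),"F",o["ft_force"].round(1),"T",o["torque"].round(2),"w",round(o["gripper_width"],4),round(o["gripper_force"],1))
Y=lambda t:[180,0,wrap(yaw0+180-np.degrees(t))]
robot.set_gripper(.05); st("rel")
robot.line_to(pull(np.radians(91),.31),vel=.15)
robot.move_pose(bolt(0,.31),Y(0))
cv2.imwrite("pics/top1.png",robot.grab_frame("top"))
print(robot.line_to(bolt(0,.229),vel=.1,guard=12)); st("down")
robot.set_gripper(0); st("grip")
w=robot.observe()["gripper_width"]
if .013<w<.023:
    print("stop",robot.line_to(bolt(0,.229+.032),vel=.04,guard=25)); st("lift")
    cv2.imwrite("pics/top2.png",robot.grab_frame("top"))
    cv2.imwrite("pics/side2.png",robot.grab_frame("side"))
    robot.grab_frame
a=cv2.imread("pics/top2.png")[140:270,280:400];b=cv2.imread("pics/side2.png")[150:280,130:290]
cv2.imwrite("pics/z2.png",np.hstack([cv2.resize(i,None,fx=2.8,fy=2.8) for i in(a,b)]))
```

```text
rel 8.9 [ 0.4095 -0.0601  0.214 ] F [ 0.4 -0.1 -0.4] T [0.03 0.02 0.02] w 0.0501 0.0
False
down 12.07 [ 0.5628 -0.1213  0.2298] F [-0.1 -0.2 -0.1] T [-0.02 -0.03 -0.01] w 0.0501 0.0
grip 12.47 [ 0.5625 -0.1211  0.2294] F [-2.4  1.1  3. ] T [ 0.25  0.51 -0.03] w 0.0165 58.4
stop True
lift 13.18 [ 0.5623 -0.1211  0.258 ] F [ 1.9 -0.2  1.2] T [-0.17 -0.37 -0.04] w 0.0164 64.0
```

View pics/z2.png

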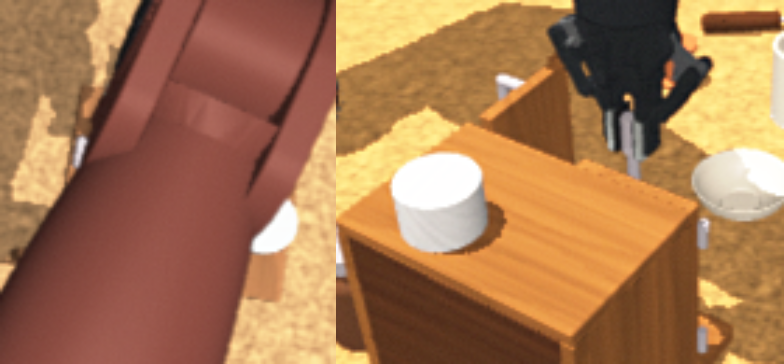

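The side view shows the active leaf standing square to the front, with the head gripped and raised about 29 mm. One more short upward press will confirm the stop, then I swing the passive leaf.

Run:
```python
from h import *
def st(s):
    o=robot.observe(); print(s,round(o["time"],2),o["tool_pos"].round(4),"F",o["ft_force"].round(1),"T",o["torque"].round(2),"w",round(o["gripper_width"],4),round(o["gripper_force"],1))
Y=lambda t:[180,0,wrap(yaw0+180-np.degrees(t))]
print("stop",robot.line_to(bolt(0,.264),vel=.02,guard=25)); st("lift2")
z=robot.observe()["tool_pos"][2]
for t in np.radians(np.linspace(0,91,7))[1:]:
    if robot.line_to(bolt(t,z),vel=.07,rotation=Y(t),guard=45): st("GUARD"); break
    st(round(t,2))
```

```text
stop True
lift2 13.55 [ 0.5624 -0.1213  0.2581] F [ 1.6 -1.3 -0.9] T [-0.28 -0.59 -0.04] w 0.0164 63.9
0.26 14.03 [ 0.5762 -0.1034  0.2581] F [ 1.8 -1.6  0.5] T [-0.3  -0.46 -0.03] w 0.0159 63.8
0.53 14.5 [ 0.5941 -0.0901  0.2581] F [ 1.  -2.   0.4] T [-0.4  -0.36 -0.04] w 0.0162 63.8
0.79 14.97 [ 0.615  -0.0818  0.2581] F [ 0.8 -3.3 -0.6] T [-0.74 -0.37 -0.02] w 0.0163 63.9
1.06 15.45 [ 0.6373 -0.0792  0.2581] F [ 0.  -4.9  0.5] T [-1.1  -0.2  -0.01] w 0.0162 63.9
1.32 15.93 [ 0.6595 -0.0826  0.2581] F [-0.2 -6.3 -0.3] T [-1.16  0.1   0.04] w 0.0167 64.0
1.59 16.4 [ 0.68   -0.0916  0.258 ] F [-1.5 -5.4 -0.3] T [-1.15  0.34  0.03] w 0.0161 64.0
```

Stop confirmed at the same height, and the leaf swung with low forces. I'll release, clear out and inspect.

Run:
```python
from h import *
robot.set_gripper(.05)
robot.line_to(bolt(np.radians(91),.36),vel=.15)
robot.move_pose([.45,.3,.40],[180,0,-100]); robot.pause(.2)
print(robot.observe()["time"])
T=robot.get_calibration("top");S=robot.get_calibration("side")
a=robot.grab_frame("top");b=robot.grab_frame("side");cv2.imwrite("pics/top3.png",a);cv2.imwrite("pics/side3.png",b)
h=np.pi/2
P=[W((-.082,-.105,.19)),W((-.186,-.105,.188)),W((-.082,.105,.19)),W((-.186,.105,.188)),pull(h,.181),bolt(h,.217)]
print(((proj(T,P)-[280,140])*2.8).round(),((proj(S,P)-[130,150])*2.8+[336,0]).round())
cv2.imwrite("pics/z3.png",np.hstack([cv2.resize(a[140:290,280:400],None,fx=2.8,fy=2.8,interpolation=2),cv2.resize(b[150:300,130:290],None,fx=2.8,fy=2.8,interpolation=2)]))
```

```text
19.5167
[[124. 274.]
 [ 17. 257.]
 [153.  62.]
 [ 49.  47.]
 [ 52. 294.]
 [ 80.  14.]] [[475. 114.]
 [554.  58.]
 [701. 200.]
 [768. 130.]
 [499.  76.]
 [790. 126.]]
```

View pics/z3.png

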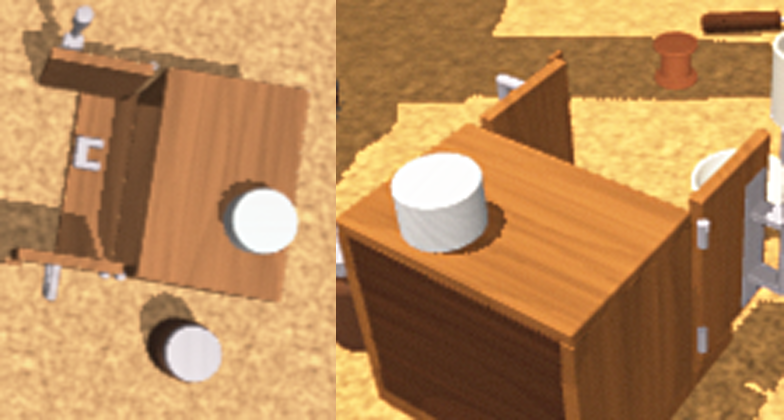

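Both leaves stand square to the front: the free edges at about (17,257) and (50,47) in the top crop match the 90° prediction. The bolt head at (83,16) fits the raised position, and the tin and jar are where they were.

```bash
python3 -c "
from plant import robot
print(robot.job_done())"
```

```text
the job is handed in; nothing more can be done
None
```

I opened the active leaf first, then lifted the bolt to its stop with the passive leaf still shut, then opened the passive leaf; both leaves stand about square to the front, the gripper is clear, nothing nearby looked disturbed, and the job is handed in (verdict not shown) at about 20 s.

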